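# Wedge up the hotplate stirrer and hold it

### The job

Take the one yellow wedge of the three that fits the stirrer: its nose slips under the stirrer's steel lift bar and the back of its slope is thicker than the gap there. Slide it flat on the bench, straight in under the middle of the bar, until the bar is just lifted, about 5 mm (the black line on the wedge then lies under the bar), and finish while still gripping the wedge there, so that the wedge alone carries the stirrer's front. Keep the robot off the stirrer, do not raise the bar more than 10 mm, and leave the other wedges and the labware where they are.

Things in the scene. Friction and masses are not known exactly. Their poses are not given: they have to be found in the camera images.
- frame: Dark steel levelling frame fixed to the bench, under the blue stirrer. Origin on the bench straight below the middle of the stirrer's lift bar; x axis points level in under the stirrer (away from the bar), y along the bar, z up. Two side rails at y = -85 and +85 mm (16 wide, 8 high, from x = 0 to 210 mm); between them, back to x = 190 mm, the bench is clear.
- lift_bar (a point): Centre of the round steel lift bar (8 mm thick, 140 long along the frame's y) at the front of the blue stirrer. At rest its underside is 10 mm above the bench (centre 14); 5 mm lift puts the centre at 19.
- stirrer: Blue hotplate stirrer, white top 67 mm above the bench, 190 x 180 mm, about 1.1 kg, 5 to 6 N of it on the bar. Hinged to the frame at its back, 190 mm behind the bar; it falls back if not carried. Origin as the frame's when at rest; tips as the bar rises.
- wedge_thin_grip (a point): Yellow wedge, too thin. Its heel is an upright grip block 40 long (x), 30 wide (y), 36 high, point at the block's centre, 18 above the bench; x axis points to the nose, z up. The nose edge is 120 ahead of the point, the sloping top starts 20 ahead of it; a black line is painted across the slope 60 behind the nose. All sizes in mm, 180 g. Slope from 3 at the nose to 8 at the heel block.
- wedge_mid_grip (a point): Yellow wedge, the right one. Its heel is an upright grip block 40 long (x), 30 wide (y), 36 high, point at the block's centre, 18 above the bench; x axis points to the nose, z up. The nose edge is 120 ahead of the point, the sloping top starts 20 ahead of it; a black line is painted across the slope 60 behind the nose. All sizes in mm, 180 g. Slope from 3 at the nose to 23 at the heel block (1 in 5), 15 thick at the line; it meets the resting bar when the nose is 35 past it.
- wedge_thick_grip (a point): Yellow wedge, nose too thick. Its heel is an upright grip block 40 long (x), 30 wide (y), 36 high, point at the block's centre, 18 above the bench; x axis points to the nose, z up. The nose edge is 120 ahead of the point, the sloping top starts 20 ahead of it; a black line is painted across the slope 60 behind the nose. All sizes in mm, 180 g. Slope from 16 at the nose to 34 at the heel block.
- wedge_mid_nose (a point): Middle of the nose edge of the right wedge, 1.5 mm above its underside; same axes as its grip point.
- beaker: Glass beaker, 70 mm diameter, 90 mm high, bystander. Origin under its centre.
- flask: Green glass conical flask, 80 mm diameter, 130 mm high, bystander. Origin under its centre.
- rack: Orange test tube rack with capped tubes, 200 x 70 x 106 mm, bystander. Origin under its centre.
There are look-alikes about, which are no part of the job. What is shaped like the part that bears wedge_mid_grip but white is not meant.

How it is judged:
By the outcome, as a careful person would: the job done as asked, in the order asked, and still so for the second after the job is handed in, while the arm keeps its last pose, push and grip.
It also fails if it takes over 48 s, if anything falls off the work surface, if the arm or the gripper's body presses on something with over 40 N, if the wrist force passes 120 N, or if a joint passes its speed limit or range.

### The arm

A 6-joint arm with a two-finger parallel gripper is mounted at the origin on the work surface. World frame = base frame: x ahead of the robot, y to its left, z up, the work surface at z = 0. Lengths are in m, angles in rad, forces in N, time in s.
With the tool pointing down it reaches from about 0.25 to 0.775 m from the base axis. Payload 4 kg.
Tool frame: the origin (TCP) lies on the centre line of the jaws, within the pads' length; the fingertips stand 8 mm ahead of it and the grasp point (between the pads) lies 11 mm behind it; z points along the fingers, y is the direction in which the jaws open and shut (so a half turn about z gives the same grasp; the last joint's range is limited). The gripper opens to 94 mm and grips with 3 to 60 N. Pads are 16 mm wide; open, the fingers measure 119 mm over their backs; the gripper's body (75 mm by 177 mm) begins 78 mm behind the grasp point.
Start: joints at [-1.228, 0.087, 1.371, -0, 1.684, -0.103], TCP at [0.237, -0.496, 0.214] pointing down, gripper open.
Joint ranges: [-3.1, 3.1], [-0.76, 2.03], [0.27, 2.55], [-1.08, 4.22], [0.17, 2.65], [-2.57, 2.57]. Speed limits (rad/s): [2.79, 2.79, 3.14, 3.14, 3.14, 3.14].

### API

Orientations are given as [roll, pitch, yaw] about the fixed x, y, z axes, in that order (R = Rz(yaw) Ry(pitch) Rx(roll)).
In Python, from bench import robot gives the robot as it stands.
- The arm moves only by the shell command python3 -m crank 'ROWS' [OPENING]. ROWS is JSON, a list of rows, each a list of 4 numbers: the shift along the tool's x, y, z scaled (see below), then the turn about the tool's z scaled (see below). A call has exactly 10 rows; each row shifts and turns the commanded pose from where the row before left it, along the tool's axes as they then stand; what a row does not reach is not made up. The controller multiplies each number of a shift by 0.2 m and each number of a turn by pi/2 rad. A row lasts 1/8 s, in which the tool goes at most 62.5 mm and 10.7 degrees, less where a joint would pass 70% of its speed; a pose out of reach is approached as far as the arm can. A call with a number of a shift or a turn outside -1 to 1 is refused whole. A call with a gripper value outside its range is refused whole. OPENING is the gripper command: -1 is fully open, 1 is shut, values between are in proportion, set as the call begins (- or left out, the last holds). The fingers move at their own pace and stop on an object; the grip force is fixed at half the most. Time passes only in rows, so rows that do not move let the fingers close, or fill a call up. It gives the time, the measured TCP pose, the force and the opening at its end, in the units of the state.
- robot.get_obs(): the state, without advancing time (a new reading comes with each control period).
- robot.snapshot(name): name is "scene" or "top" or "wrist"; returns (picture, depth): 480x640x3 uint8, red, green, blue; 480x640 float32, m along the optical axis (not along the pixel's ray), 0 where there is no reading.
- robot.camera_params(name): a dict with "fx", "fy", "cx", "cy" (pixels), "world_from_camera" (4x4, takes a point from camera to world coordinates). Camera axes: x right, y down, z forward; pixel columns grow to the right and rows downward; lengths in m; the calibration is good to about 2 mm. A picture is of the moment at which its call begins: read the wrist's pose just before it. camera_params takes no time and is no camera call; for the wrist camera it gives the pose at the moment of the call.
- robot.close_job(): hands the job in, once; it reports no verdict.
The state is a dict: "time": time; "joint_positions": joint angles; "qvel": joint speeds; "joint_torque": joint torques, N m; "tool_pos": TCP position; "ee_rot": TCP orientation; "wrist_force": force on the tool from outside, world axes, zero at the start; "wrist_torque": the same for the moment, N m; "width": finger opening in m.
Only numpy, scipy, OpenCV 4.12 (cv2) and the standard library are available. Lean on these libraries where they do the work, as an engineer would, in place of code of your own. Each camera call takes 0.05 s, during which the arm holds its last target.

## Working session

There is one attempt and no reset: what is moved stays moved. The work goes in short steps, Python scripts to look and compute and a shell command to move; the robot and the scene stay as the last step left them, time stands still between calls to the robot, and variables do not carry over. Pictures are saved under pics/ and viewed, and the job is handed in when it is done.

```bash
ls; mkdir -p pics; python3 - <<'E'
from bench import robot
import cv2,numpy as np
print(robot.get_obs())
for n in ("scene","top"):
    im,d=robot.snapshot(n); cv2.imwrite(f"pics/{n}0.png",im[:,:,::-1]); np.save(f"pics/{n}0.npy",d); p=robot.camera_params(n); print(n,p)
E
```

```text
pics
{'time': 0.0, 'joint_positions': array([-1.22812542e+00,  8.79366734e-02,  1.37226944e+00,  8.40229387e-06,
        1.68356420e+00, -1.03126024e-01]), 'qvel': array([-0.00067716, -0.00087061, -0.00120734, -0.00010228,  0.00165764,
       -0.00018928]), 'joint_torque': array([-5.49825781e-04, -3.40184426e+01, -3.02429044e+01,  7.16099236e-02,
        3.29811824e-02, -1.66924933e-04]), 'tool_pos': array([ 0.23695397, -0.49575239,  0.21230646]), 'ee_rot': array([-3.13942743e+00, -2.32481076e-04,  4.45797619e-01]), 'wrist_force': array([ 0.86532176,  0.35251338, -0.17281751]), 'wrist_torque': array([-0.01608342, -0.03689994,  0.00580362]), 'width': 0.09431247679437395}
scene {'fx': 461.34820563207205, 'fy': 461.34820563207205, 'cx': 314.8337595227376, 'cy': 237.39482714195674, 'world_from_camera': array([[ 0.37710013,  0.73011002, -0.56985511,  1.27439915],
       [ 0.92606053, -0.30680232,  0.21973673, -0.32095646],
       [-0.01440088, -0.61058308, -0.79182127,  1.11566092],
       [ 0.        ,  0.        ,  0.        ,  1.        ]])}
top {'fx': 496.80484763706943, 'fy': 496.80484763706943, 'cx': 323.1058911788147, 'cy': 242.32948727193266, 'world_from_camera': array([[ 0.01143251, -0.99223109,  0.12388203,  0.35861108],
       [-0.99991968, -0.01066638,  0.00684582, -0.03421459],
       [-0.00547127, -0.12395035, -0.99227334,  1.36479974],
       [ 0.        ,  0.        ,  0.        ,  1.        ]])}
```

View pics/scene0.png

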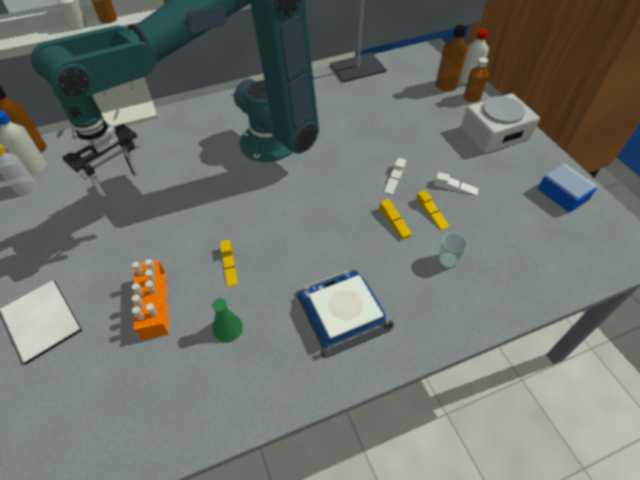

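View pics/top0.png

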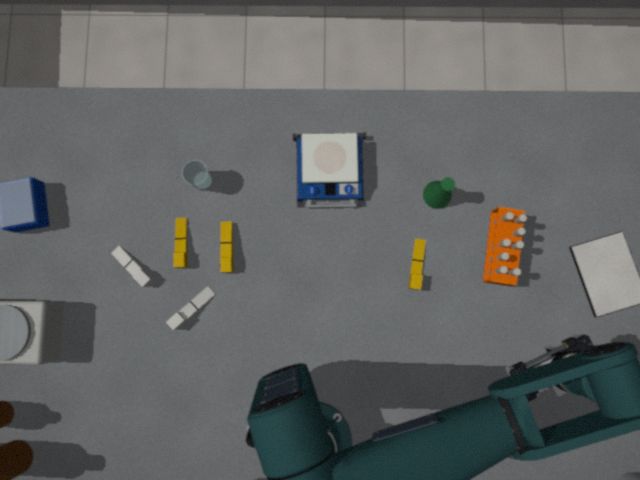

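The scene view shows three yellow wedges at about (395,218), (432,210) and (229,262), and the stirrer at (345,308). In the top view the stirrer's bar faces the robot at about (330,204). Next I'll compare the wedge heights from depth.

```bash
cat > h.py <<'E'
import numpy as np,cv2
def cloud(d,p):
    v,u=np.mgrid[:480,:640]; P=np.stack([(u-p['cx'])/p['fx']*d,(v-p['cy'])/p['fy']*d,d],-1)
    T=p['world_from_camera']; return P@T[:3,:3].T+T[:3,3]
def ray(uv,p,z):
    T=p['world_from_camera']; uv=np.atleast_2d(uv).astype(float)
    r=np.c_[(uv[:,0]-p['cx'])/p['fx'],(uv[:,1]-p['cy'])/p['fy'],np.ones(len(uv))]@T[:3,:3].T
    return T[:3,3]+r*((z-T[2,3])/r[:,2])[:,None]
E
python3 - <<'E'
from bench import robot
from h import *
for n in("top","scene"):
    p=robot.camera_params(n); im=cv2.imread(f"pics/{n}0.png"); d=np.load(f"pics/{n}0.npy"); W=cloud(d,p)
    hsv=cv2.cvtColor(im,cv2.COLOR_BGR2HSV)
    m=cv2.inRange(hsv,(18,120,80),(35,255,255))
    N,l,s,c=cv2.connectedComponentsWithStats(cv2.morphologyEx(m,cv2.MORPH_CLOSE,np.ones((5,5))))
    for i in range(1,N):
        if s[i,4]<150: continue
        q=W[(l==i)&(d>0)]; mu=q[:,:2].mean(0); _,_,V=np.linalg.svd(q[:,:2]-mu); a=V[0]
        t=(q[:,:2]-mu)@a
        print(n,s[i],mu.round(3),'dir',a.round(3), 'ext',t.min().round(3),t.max().round(3))
        b=np.arange(-.08,.081,.016)
        print([ (round(float((x+.008)*1000)),round(float(np.median(q[(t>=x)&(t<x+.016),2])*1000),1)) for x in b if ((t>=x)&(t<x+.016)).sum()>3])
im=cv2.imread("pics/top0.png")
a=cv2.resize(im[205:285,160:250],None,fx=6,fy=6,interpolation=cv2.INTER_CUBIC)
b=cv2.resize(im[225:305,390:430],None,fx=6,fy=6,interpolation=cv2.INTER_CUBIC)
cv2.imwrite("pics/z0.png",np.hstack([a,b]))
im=cv2.imread("pics/scene0.png")
cv2.imwrite("pics/z1.png",np.hstack([cv2.resize(im[180:250,370:460],None,fx=5,fy=5,interpolation=cv2.INTER_CUBIC),cv2.resize(im[225:295,200:260],None,fx=5,fy=5,interpolation=cv2.INTER_CUBIC)]))
E
```

```text
top [173 218  14  50 591] [0.523 0.366] dir [-0.996 -0.088] ext -0.072 0.069
[(-72, 2.7), (-56, 5.9), (-40, 8.7), (-24, 11.7), (-8, 14.8), (8, 18.1), (24, 21.9), (40, 35.6), (56, 35.4), (72, 35.5)]
top [220 221  13  52 627] [0.511 0.238] dir [-0.998 -0.058] ext -0.075 0.069
[(-72, 15.8), (-56, 19.2), (-40, 20.6), (-24, 23.1), (-8, 27.5), (8, 29.7), (24, 33.1), (40, 36.4), (56, 35.8), (72, 35.8)]
top [409 239  17  51 598] [ 0.469 -0.281] dir [-0.987  0.163] ext -0.073 0.067
[(-72, 4.5), (-56, 4.1), (-40, 5.5), (-24, 6.1), (-8, 6.9), (8, 7.3), (24, 9.6), (40, 35.6), (56, 36.2), (72, 35.0)]
scene [417 190  32  40 490] [0.521 0.364] dir [0.994 0.111] ext -0.08 0.075
[(-72, 33.4), (-56, 33.0), (-40, 32.5), (-24, 21.9), (-8, 16.9), (8, 13.7), (24, 10.1), (40, 8.1), (56, 3.8), (72, 2.9)]
scene [380 199  31  40 542] [0.514 0.236] dir [0.997 0.071] ext -0.094 0.069
[(-72, 33.5), (-56, 32.9), (-40, 33.1), (-24, 29.8), (-8, 26.4), (8, 24.3), (24, 21.0), (40, 19.1), (56, 16.2), (72, 10.6)]
scene [220 240  17  46 507] [ 0.468 -0.282] dir [ 0.988 -0.154] ext -0.096 0.072
[(-72, 33.2), (-56, 35.7), (-40, 35.1), (-24, 13.1), (-8, 6.9), (8, 6.2), (24, 4.8), (40, 4.5), (56, 2.9), (72, 3.1)]
```

View pics/z0.png

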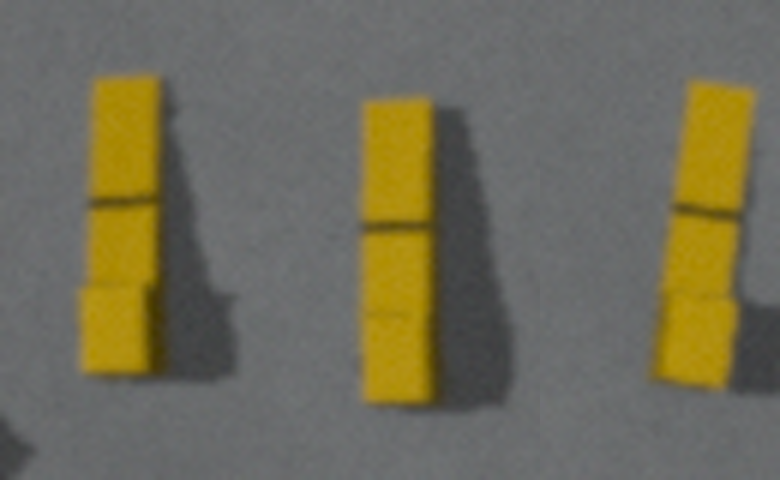

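View pics/z1.png

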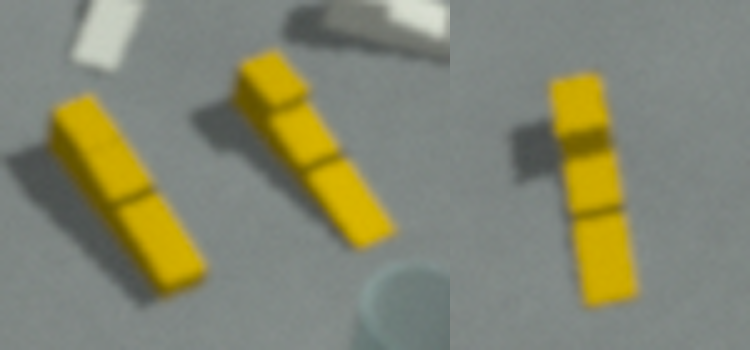

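The left wedge in the top view (181,243) rises from about 3 to 22 mm, so it is the mid one. The middle one runs 16–34 mm (thick) and the right one 4–8 mm (thin). Next I'll measure the stirrer.

```bash
python3 - <<'E'
from bench import robot
from h import *
im=cv2.imread("pics/top0.png")
cv2.imwrite("pics/z2.png",cv2.resize(im[125:217,285:380],None,fx=6.4,fy=6.4,interpolation=cv2.INTER_CUBIC))
im=cv2.imread("pics/scene0.png")
cv2.imwrite("pics/z3.png",cv2.resize(im[260:360,290:400],None,fx=6,fy=6,interpolation=cv2.INTER_CUBIC))
p=robot.camera_params("top"); d=np.load("pics/top0.npy"); W=cloud(d,p)
# stirrer top
r=(W[...,2]>.06)&(W[...,2]<.075)&(abs(W[...,1]+.05)<.2)&(W[...,0]>.5)&(W[...,0]<.9)
N,l,s,c=cv2.connectedComponentsWithStats(r.astype(np.uint8)); i=1+s[1:,4].argmax(); print(s[i])
print(cv2.minAreaRect((W[l==i][:,:2]*1000).astype(np.float32)), W[l==i][:,2].mean())
# block of mid wedge
b=(W[...,2]>.03)&(W[...,2]<.042)&(abs(W[...,1]-.366)<.05)&(W[...,0]<.56)&(W[...,0]>.4)
q=W[b]; print(len(q),q.mean(0),cv2.minAreaRect((q[:,:2]*1000).astype(np.float32)))
# nose end corners by rays, hi-res from z0 crop: (95,77),(158,76) -> px
print(ray(np.array([[95,78],[158,77]])/6+[160,205]-.4,p,.003))
print(ray(np.array([[81,374],[147,374],[80,288],[148,287]])/6+[160,205]-.4,p,.036))
E
```

```text
[ 301  133   58   50 2693]
((751.34765625, -40.05280303955078), (136.01144409179688, 152.4819793701172), 2.2062768936157227) 0.06743560036863841
163 [0.47425748 0.36113035 0.03577924] ((474.2901611328125, 361.14239501953125), (40.64657974243164, 30.26417350769043), 1.5199449062347412)
[[0.59359323 0.38712661 0.003     ]
 [0.59437018 0.35786887 0.003     ]]
[[0.45365004 0.37669888 0.036     ]
 [0.45397591 0.34713766 0.036     ]
 [0.49228783 0.37903973 0.036     ]
 [0.49307086 0.34849363 0.036     ]]
```

View pics/z2.png

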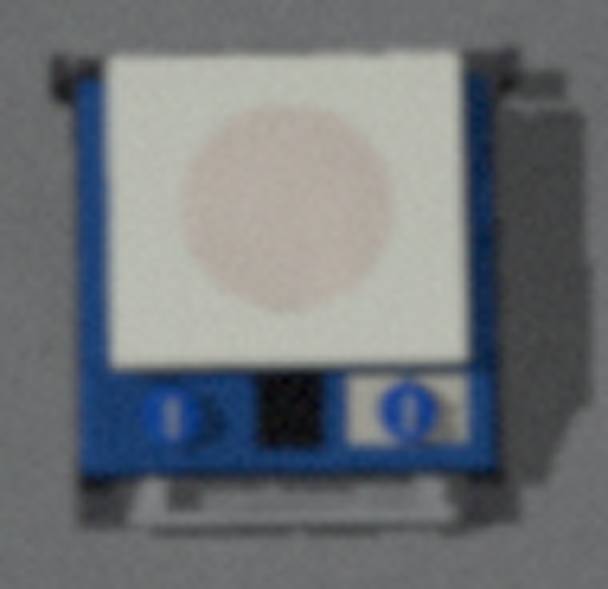

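View pics/z3.png

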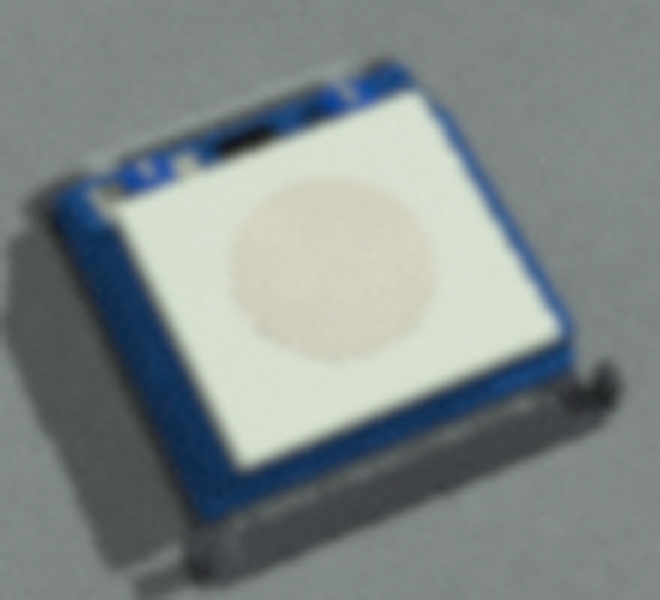

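```bash
python3 -m crank '[[0,0,-0.15,0.095],[0,0,-0.15,0.095],[0,0,-0.15,0.095],[0.14,-0.25,0,0],[0.14,-0.25,0,0],[0.14,-0.25,0,0],[0.14,-0.25,0,0],[0.14,-0.25,0,0],[0.14,-0.25,0,0],[0.14,-0.25,0,0]]' -1
python3 -m crank '[[0.14,-0.25,0,0],[0.1,-0.2,0,0],[0.1,-0.2,0,0],[0,0,0,0],[0,0,0,0],[0,0,0,0],[0,0,0,0],[0,0,0,0],[0,0,0,0],[0,0,0,0]]'
python3 - <<'E'
from bench import robot
import cv2,numpy as np
p=robot.camera_params("wrist"); im,d=robot.snapshot("wrist"); cv2.imwrite("pics/w1.png",im[:,:,::-1]); np.save("pics/w1.npy",d); np.savez("pics/w1p.npz",**p); print(p,robot.get_obs())
E
```

```text
time: 1.35
tool_pos: [0.4342, -0.1448, 0.3031]
ee_rot: [3.142, 0.0, -0.002]
wrist_force: [0.2, 0.3, 0.6]
width: 0.0938
time: 2.6
tool_pos: [0.502, -0.0169, 0.3035]
ee_rot: [3.142, -0.0, -0.002]
wrist_force: [-0.5, 0.7, -0.2]
width: 0.0938
{'fx': 338.87344460569267, 'fy': 338.87344460569267, 'cx': 319.87874153850277, 'cy': 234.3343089026649, 'world_from_camera': array([[-0.00240546, -0.96884645, -0.24765049,  0.57331041],
       [-0.9999962 ,  0.00199666,  0.00190187, -0.01755344],
       [-0.00134814,  0.24765413, -0.96884757,  0.47289856],
       [ 0.        ,  0.        ,  0.        ,  1.        ]])} {'time': 2.65, 'joint_positions': array([-1.46337579e-01, -1.96089315e-02,  1.30397256e+00, -7.14682808e-05,
        1.85717206e+00,  1.42643018e+00]), 'qvel': array([ 1.64665140e-03,  8.63361216e-04, -6.31940645e-05,  1.13650373e-03,
       -1.73109776e-03, -6.98263493e-04]), 'joint_torque': array([-4.43196099e-02, -2.95371687e+01, -3.03542447e+01,  2.22388969e-02,
       -7.06724427e-02, -8.00345015e-05]), 'tool_pos': array([ 0.50201893, -0.01680542,  0.30349094]), 'ee_rot': array([ 3.14151661e+00, -4.65160492e-05, -1.99161613e-03]), 'wrist_force': array([-0.17830879,  0.07486543,  0.34708134]), 'wrist_torque': array([ 0.04609713,  0.03130288, -0.02183539]), 'width': 0.09364609309202188}
```

View pics/w1.png

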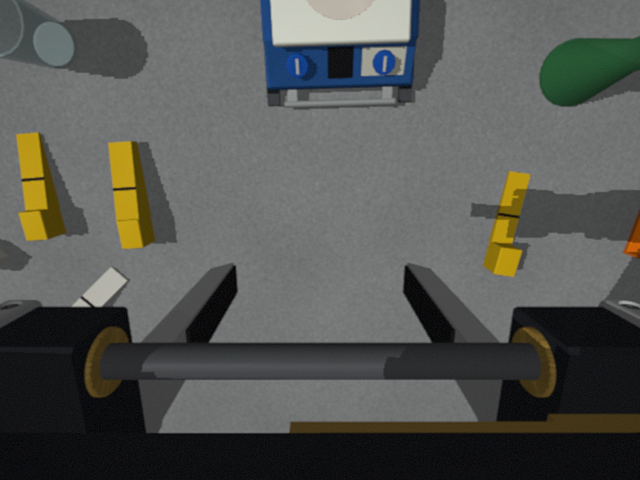

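The wrist view shows the bar at about (338,98), bracketed by the rail fronts at (273,97) and (405,95). The mid wedge is at (38,185). I'll zoom in on the bar.

```bash
python3 - <<'E'
from h import *
im=cv2.imread("pics/w1.png")
cv2.imwrite("pics/z4.png",cv2.resize(im[40:115,255:425],None,fx=4.7,fy=4.7,interpolation=cv2.INTER_CUBIC))
p=np.load("pics/w1p.npz"); d=np.load("pics/w1.npy"); W=cloud(d,p)
for u in (300,320,338,355,370):
  print(u,[(v,*(W[v,u][[0,2]]*1000).round(1), int(im[v,u].mean())) for v in range(84,110,1)])
E
```

```text
300 [(84, np.float64(648.1), np.float64(30.2), 69), (85, np.float64(573.3), np.float64(472.9), 62), (86, np.float64(646.3), np.float64(27.9), 50), (87, np.float64(645.7), np.float64(24.2), 44), (88, np.float64(644.8), np.float64(22.7), 34), (89, np.float64(644.9), np.float64(14.6), 52), (90, np.float64(646.6), np.float64(-3.8), 70), (91, np.float64(645.0), np.float64(-1.3), 74), (92, np.float64(643.8), np.float64(-1.5), 76), (93, np.float64(642.8), np.float64(-3.0), 78), (94, np.float64(641.5), np.float64(-2.1), 75), (95, np.float64(639.9), np.float64(0.2), 75), (96, np.float64(638.8), np.float64(-0.6), 75), (97, np.float64(637.7), np.float64(-1.3), 72), (98, np.float64(636.5), np.float64(-1.9), 73), (99, np.float64(635.3), np.float64(-1.7), 73), (100, np.float64(633.8), np.float64(0.3), 88), (101, np.float64(630.9), np.float64(14.0), 115), (102, np.float64(629.6), np.float64(14.8), 134), (103, np.float64(628.3), np.float64(15.3), 137), (104, np.float64(627.2), np.float64(14.5), 129), (105, np.float64(625.8), np.float64(16.3), 115), (106, np.float64(624.9), np.float64(14.0), 94), (10
[... 4447 characters left out ...]
.float64(-2.3), 113), (96, np.float64(638.9), np.float64(-2.7), 114), (97, np.float64(637.8), np.float64(-3.6), 110), (98, np.float64(636.3), np.float64(-2.1), 104), (99, np.float64(632.9), np.float64(14.6), 119), (100, np.float64(631.6), np.float64(15.4), 132), (101, np.float64(630.4), np.float64(15.5), 135), (102, np.float64(629.2), np.float64(16.0), 124), (103, np.float64(628.1), np.float64(15.0), 112), (104, np.float64(626.8), np.float64(16.2), 90), (105, np.float64(627.7), np.float64(-2.1), 71), (106, np.float64(626.4), np.float64(-2.0), 86), (107, np.float64(625.2), np.float64(-1.7), 113), (108, np.float64(624.0), np.float64(-2.6), 116), (109, np.float64(622.6), np.float64(-1.3), 119)]
```

View pics/z4.png

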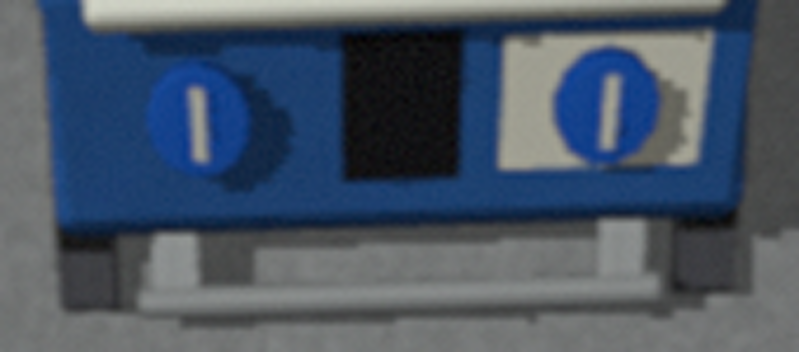

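```bash
python3 - <<'E'
from h import *
p=np.load("pics/w1p.npz"); d=np.load("pics/w1.npy"); W=cloud(d,p); im=cv2.imread("pics/w1.png")
m=((W[...,2]>.008)&(W[...,2]<.02)); m[:98]=0; m[112:]=0; m[:,:280]=0; m[:,400:]=0
cols=np.arange(290,392); vc=np.array([ (np.nonzero(m[:,u])[0].min()+np.nonzero(m[:,u])[0].max())/2 for u in cols])
k=np.polyfit(cols,vc,1); print(k)
# ends
R=im[95:112,278:402]; print([int(u) for u in range(278,402) if m[95:112,u].sum()>=4][::105])
us=[u for u in range(278,402) if m[95:112,u].sum()>=4]; print(us[0],us[-1])
for e in ((284.4,395.4),(us[0]-.5,us[-1]+.5)):
  E=ray([[u,np.polyval(k,u)] for u in e],p,.0145); print(E, E.mean(0), np.linalg.norm(E[0]-E[1]), np.degrees(np.arctan2(-(E[1]-E[0])[0]*-1, -(E[1]-E[0])[1])))
# rails outer ends: zoom (62,305),(118,305) left; (675,285),(742,285) right, top front corner z=.008
R=ray(np.array([[62,305],[118,305],[677,288],[740,288]])/4.7+[255,40]-.4,p,.006); print(R, R.mean(0))
# body bluesides
hsv=cv2.cvtColor(im,cv2.COLOR_BGR2HSV); b=cv2.inRange(hsv,(100,120,50),(125,255,255)); b[:,:240]=0
for v in (60,75,82):
    u=np.nonzero(b[v])[0]; q=W[v,[u.min()+1,u.max()-1]]; print(v,q, q.mean(0))
# floor bias
print(np.median(W[150:250,250:380,2]))
p=np.load("pics/w1p.npz")
E
```

```text
[-2.56232648e-02  1.11151192e+02]
[284, 389]
284 394
[[ 0.62742742  0.02803794  0.0145    ]
 [ 0.63045574 -0.11285507  0.0145    ]] [ 0.62894158 -0.04240856  0.0145    ] 0.14092555475889013 1.23131264177186
[[ 0.62740281  0.02918305  0.0145    ]
 [ 0.63043125 -0.11171537  0.0145    ]] [ 0.62891703 -0.04126616  0.0145    ] 0.14093096109354655 1.2313126417718774
[[ 0.6277196   0.05042408  0.006     ]
 [ 0.62768005  0.03498613  0.006     ]
 [ 0.63167804 -0.11880014  0.006     ]
 [ 0.63163348 -0.13610776  0.006     ]] [ 0.62967779 -0.04237442  0.006     ]
60 [[ 0.67213855  0.04535304  0.0416172 ]
 [ 0.67203096 -0.12450281  0.04007242]] [ 0.67208475 -0.03957489  0.04084481]
75 [[ 0.65882066  0.04691034  0.02738184]
 [ 0.65828259 -0.12740832  0.02776681]] [ 0.65855162 -0.04024899  0.02757433]
82 [[ 0.65109195  0.04611782  0.02666214]
 [ 0.65024462 -0.12641463  0.02891511]] [ 0.65066829 -0.0401484   0.02778862]
-0.0016857877377021713
```

```bash
python3 -m crank '[[-0.02,-0.27,0.05,0],[-0.02,-0.27,0.05,0],[-0.02,-0.27,0.1,0],[-0.02,-0.27,0.1,0],[-0.02,-0.27,0.1,0],[-0.02,-0.27,0.1,0],[-0.02,-0.28,0.1,0],[0,0,0.05,-0.05],[0,0,0,0],[0,0,0,0]]' -1
python3 - <<'E'
from bench import robot
import cv2,numpy as np
p=robot.camera_params("wrist"); im,d=robot.snapshot("wrist"); cv2.imwrite("pics/w2.png",im[:,:,::-1]); np.save("pics/w2.npy",d); np.savez("pics/w2p.npz",**p); o=robot.get_obs(); print(o['tool_pos'],o['ee_rot'],o['time'],o['joint_positions'])
E
```

```text
time: 3.9
tool_pos: [0.4752, 0.363, 0.1742]
ee_rot: [-3.141, -0.001, 0.075]
wrist_force: [-0.2, 0.4, -0.7]
width: 0.0941
[0.47537381 0.36291669 0.17449969] [-3.14095613e+00 -1.52319916e-03  7.48127139e-02] 3.95 [ 5.57346608e-01  2.03099436e-01  1.31698794e+00 -1.43131673e-04
  1.61986063e+00  2.05332260e+00]
```

View pics/w2.png

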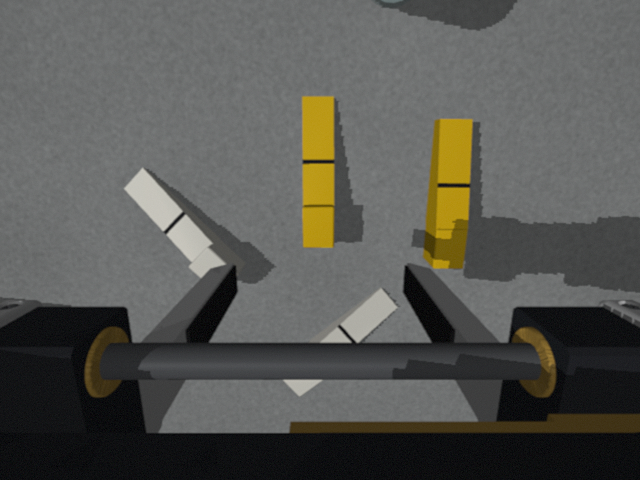

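The mid wedge is upright in view: nose at (318,96), heel block at (318,226). A white decoy ends at (212,268), close to where the left finger will come down, so I'll check that clearance.

```bash
python3 - <<'E'
from h import *
from bench import robot
p=np.load("pics/w2p.npz"); im=cv2.imread("pics/w2.png")
print('nose',ray([[303,96.5],[334,96.5]],p,.003))
print('blocktop',ray([[303,206],[334.5,206],[303,246],[333.5,246]],p,.036))
yaw=.075; o=np.array([.4754,.3629]); c,s=np.cos(yaw),np.sin(yaw)
def tool(P): q=P[:,:2]-o; return np.c_[q@[c,s],q@[s,-c]]
print('nose t',tool(ray([[303,96.5],[334,96.5]],p,.003))*1000)
print('blk t',tool(ray([[303,206],[334.5,206],[303,246],[333.5,246]],p,.036))*1000)
hsv=cv2.cvtColor(im,cv2.COLOR_BGR2HSV); m=cv2.inRange(hsv,(0,0,140),(180,60,255)); 
n,l,st,_=cv2.connectedComponentsWithStats(m)
d=np.load("pics/w2.npy");W=cloud(d,p)
for i in range(1,n):
    if st[i,4]>600:
        q=W[l==i]; t=tool(q)*1000; print(st[i],q[:,2].max(),'tool x',t[:,0].min(),t[:,0].max(),'y',t[:,1].min(),t[:,1].max()); 
        k=abs(t[:,0])<14; print('in band y', t[k,1].min() if k.any() else None, t[k,1].max() if k.any() else None)
E
```

```text
nose [[0.59174737 0.38768167 0.003     ]
 [0.59391203 0.35862444 0.003     ]]
blocktop [[0.49357953 0.37989848 0.036     ]
 [0.49574217 0.35108688 0.036     ]
 [0.45545399 0.37751918 0.036     ]
 [0.45761801 0.34877699 0.036     ]]
nose t [[117.87717952 -15.99412561]
 [117.85850757  13.143615  ]]
blk t [[ 19.40212033 -15.58851068]
 [ 19.39982769  13.30414184]
 [-18.79453001 -16.07263284]
 [-18.7902357   12.75091057]]
[ 124  168   58   63 1705] 0.34362522590820843 tool x -8.89106752168834 70.88439447980025 y -199.71384398652737 0.4800667781638833
in band y -185.56787205100926 -137.39433944806927
[ 167  215   58   63 1651] 0.34362522590820843 tool x -58.287036724096104 70.88439447980025 y -154.4910705265933 0.4800667781638833
in band y -154.0151669677889 -58.35518559709154
[ 341  288   57   54 1417] 0.34362522590820843 tool x -143.56215863446076 70.88439447980025 y 0.4800667781638833 85.33881994695423
in band y None None
```

```bash
python3 -m crank '[[0,-0.0075,0.2,0],[0,0,0.2,0],[0,0,0.2,0],[0,0,0.1,0],[0,0,0.1,0],[0,0,0.01,0],[0,0,0,0],[0,0,0,0],[0,0,0,0],[0,0,0,0]]' -1
python3 -m crank '[[0,0,0,0],[0,0,0,0],[0,0,0,0],[0,0,0,0],[0,0,0,0],[0,0,0,0],[0,0,0,0],[0,0,0,0],[0,0,0,0],[0,0,0,0]]' 1
python3 - <<'E'
from bench import robot
import cv2,numpy as np
p=robot.camera_params("wrist"); im,d=robot.snapshot("wrist"); cv2.imwrite("pics/w3.png",im[:,:,::-1]); np.save("pics/w3.npy",d); np.savez("pics/w3p.npz",**p); o=robot.get_obs(); print(o['tool_pos'],o['ee_rot'],o['time'],o['width'])
E
```

```text
time: 5.2
tool_pos: [0.4749, 0.3649, 0.012]
ee_rot: [-3.141, -0.001, 0.077]
wrist_force: [0.1, 0.9, 0.4]
width: 0.0941
time: 6.45
tool_pos: [0.4747, 0.3648, 0.0114]
ee_rot: [3.141, -0.0, 0.077]
wrist_force: [-0.2, 0.3, -0.2]
width: 0.0298
[0.47466681 0.36475547 0.01142327] [ 3.14148324e+00 -3.61068678e-05  7.66498194e-02] 6.5 0.0299354372581266
```

View pics/w3.png

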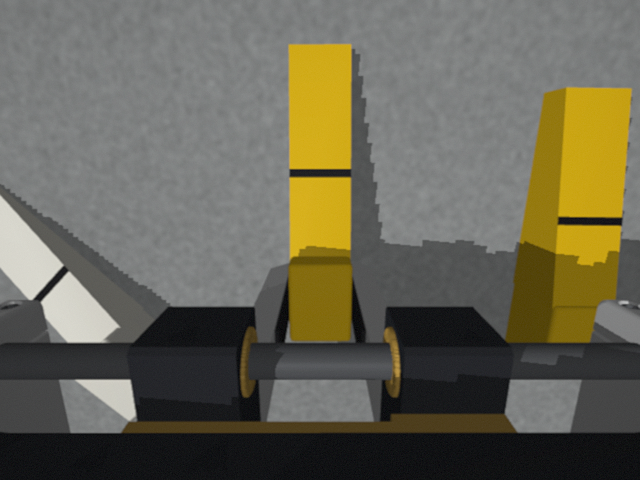

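```bash
cat >> h.py <<'E'
def tool(P,o):
    y=o['ee_rot'][2]; q=P[:,:2]-o['tool_pos'][:2]; c,s=np.cos(y),np.sin(y); return np.c_[q@[c,s],q@[s,-c]]*1000
E
python3 - <<'E'
from h import *
from bench import robot
p=np.load("pics/w3p.npz"); o=robot.get_obs()
print('nose',tool(ray([[289,44.5],[351.5,44.5]],p,.003),o))
print('line',tool(ray([[290,173.5],[351,173.5]],p,.015),o))
print('blkfront',tool(ray([[288.5,258.5],[352.5,258.5]],p,.036),o))
E
```

```text
nose [[118.64870903 -14.35615538]
 [118.62791336  15.25566335]]
line [[ 59.19772677 -14.15558872]
 [ 59.19183139  15.30204565]]
blkfront [[ 23.03056324 -13.80526165]
 [ 23.03588659  14.94951419]]
```

```bash
python3 -m crank '[[0,0,-0.1,0],[0,0,-0.2,0.035],[-0.009,0.255,0,0],[-0.009,0.255,0,0],[-0.009,0.255,0,0],[-0.009,0.255,0,0],[-0.009,0.255,0,0],[-0.009,0.255,0,0],[-0.009,0.255,0,0],[-0.009,0.255,0,0]]' 1
python3 -m crank '[[0,0,0,0],[0,0,0,0],[0,0,0.1,0],[0,0,0.1,0],[0,0,0.05,0],[0,0,0.03,0],[0,0,0,0],[0,0,0,0],[0,0,0,0],[0,0,0,0]]' 1
python3 - <<'E'
from bench import robot
import cv2,numpy as np
p=robot.camera_params("wrist"); im,d=robot.snapshot("wrist"); cv2.imwrite("pics/w4.png",im[:,:,::-1]); np.save("pics/w4.npy",d); np.savez("pics/w4p.npz",**p); o=robot.get_obs(); print(o['tool_pos'],o['ee_rot'],o['time'],o['width'],o['wrist_force'])
E
```

```text
time: 7.75
tool_pos: [0.4685, -0.045, 0.0712]
ee_rot: [-3.142, 0.0, 0.022]
wrist_force: [0.8, -0.1, -1.7]
width: 0.0296
time: 9.0
tool_pos: [0.4694, -0.0436, 0.0159]
ee_rot: [3.141, -0.001, 0.022]
wrist_force: [-0.1, 0.2, -1.7]
width: 0.03
[ 0.46930299 -0.04356608  0.01579095] [ 3.14138941e+00 -6.30778381e-04  2.14805588e-02] 9.05 0.02981108750163597 [ 0.8162479  -0.06316052 -1.54067051]
```

View pics/w4.png

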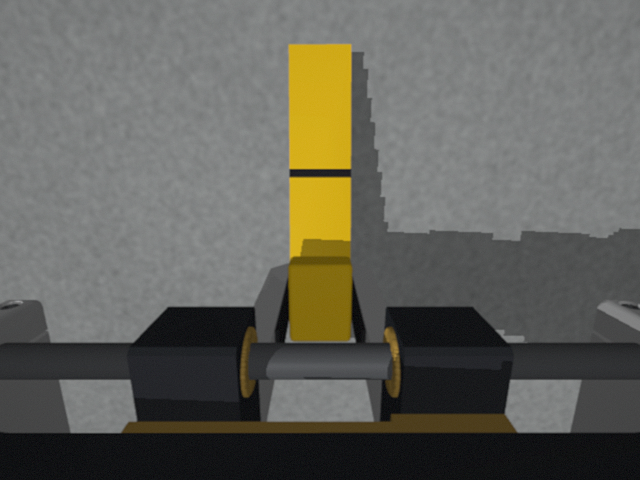

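```bash
python3 -m crank '[[0,0,0.01,0],[0,0,0.01,0],[0,0,0.002,0],[0,0,0,0],[0,0,0,0],[0,0,0,0],[0,0,0,0],[0,0,0,0],[0,0,0,0],[0,0,0,0]]' 1
python3 - <<'E'
from bench import robot
import cv2,numpy as np
o=robot.get_obs(); print(o['tool_pos'],o['ee_rot'],o['time'],o['wrist_force'])
for n in("top","scene"):
    im,d=robot.snapshot(n); cv2.imwrite(f"pics/{n}1.png",im[:,:,::-1]); np.save(f"pics/{n}1.npy",d)
    c=im[:,:,::-1][125:275,270:390] if n=="top" else im[:,:,::-1][190:350,240:400]
    cv2.imwrite(f"pics/{n}1z.png",cv2.resize(c,None,fx=3.7,fy=3.7,interpolation=cv2.INTER_CUBIC))
E
```

```text
time: 10.3
tool_pos: [0.4693, -0.0435, 0.0114]
ee_rot: [3.141, -0.0, 0.022]
wrist_force: [-1.8, -0.2, 4.8]
width: 0.0298
[ 0.46927035 -0.04348354  0.01138308] [ 3.14137469e+00 -3.95636925e-04  2.17456316e-02] 10.3 [-1.81784189 -0.22479954  4.82893614]
```

View pics/top1z.png

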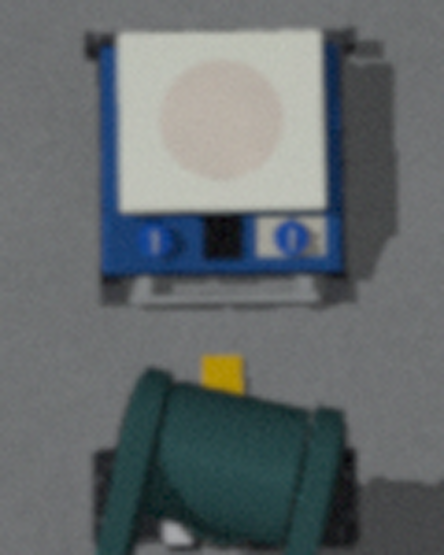

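View pics/scene1z.png

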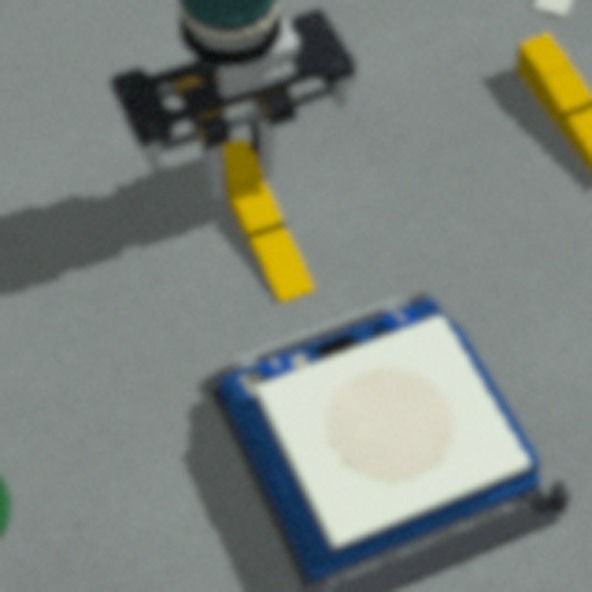

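```bash
python3 - <<'E'
from h import *
from bench import robot
p=robot.camera_params("top"); f=lambda a:np.array(a)/3.7+[270,125]-.36
N=ray(f([[202,356],[242,356]]),p,.003); B=ray(f([[131,297],[321,300]]),p,.014); T=ray(f([[118,31],[323,30],[120,213],[328,212]]),p,.067); Bd=ray(f([[100,276],[343,275]]),p,.025)
print(N,N.mean(0));print(B,B.mean(0));print(T,T.mean(0));print(Bd.mean(0))
F=np.array([.629,-.0415]);y=.022;
for n,q in(('nose',N.mean(0)),('bar',B.mean(0)),('top',T.mean(0)),('body',Bd.mean(0))):
    e=q[:2]-F; print(n,e@[np.cos(y),np.sin(y)],e@[-np.sin(y),np.cos(y)])
# wrist view frame yaw from white plate sides (top cam)
print(np.degrees(np.arctan2((T[0]-T[2])[1],(T[0]-T[2])[0])),np.degrees(np.arctan2((T[1]-T[3])[1],(T[1]-T[3])[0])),np.degrees(np.arctan2((T[1]-T[0])[0],-(T[1]-T[0])[1])))
E
```

```text
[[ 0.58876087 -0.02726696  0.003     ]
 [ 0.58907634 -0.05728795  0.003     ]] [ 0.58891861 -0.04227746  0.003     ]
[[ 0.63104356  0.02626397  0.014     ]
 [ 0.63022975 -0.11576029  0.014     ]] [ 0.63063666 -0.04474816  0.014     ]
[[ 0.81827204  0.03656278  0.067     ]
 [ 0.82045347 -0.11339425  0.067     ]
 [ 0.6820178   0.03282541  0.067     ]
 [ 0.68426928 -0.1174118   0.067     ]] [ 0.75125315 -0.04035446  0.067     ]
[ 0.64575905 -0.04115298  0.025     ]
nose -0.040088795453089146 0.00010445255292551114
bar 0.0015648057012353296 -0.003283376364228391
top 0.12224876311612844 -0.001544094448161212
body 0.01676262401904488 -2.1735327710621383e-05
1.5711933264587048 1.6897836504301886 0.8334252043495527
```

```bash
python3 -m crank '[[0.05,0.005,0,0],[0.05,0,0,0],[0.05,0,0,0],[0.05,0,0,0],[0.05,0,0,0],[0.05,0,0,0],[0.05,0,0,0],[0,0,0,0],[0,0,0,0],[0,0,0,0]]' 1
python3 - <<'E'
from bench import robot
import cv2,numpy as np
p=robot.camera_params("wrist"); im,d=robot.snapshot("wrist"); cv2.imwrite("pics/w5.png",im[:,:,::-1]); np.save("pics/w5.npy",d); np.savez("pics/w5p.npz",**p); o=robot.get_obs(); print(o['tool_pos'],o['ee_rot'],o['time'],o['width'],o['wrist_force'])
E
```

```text
time: 11.65
tool_pos: [0.5394, -0.043, 0.0114]
ee_rot: [3.141, -0.001, 0.022]
wrist_force: [-1.4, -1.1, 4.9]
width: 0.0301
[ 0.53938612 -0.04296991  0.01139529] [ 3.14137681e+00 -6.81009887e-04  2.16836934e-02] 11.7 0.02992661459305051 [-0.41427844 -0.77840344  4.97765522]
```

View pics/w5.png

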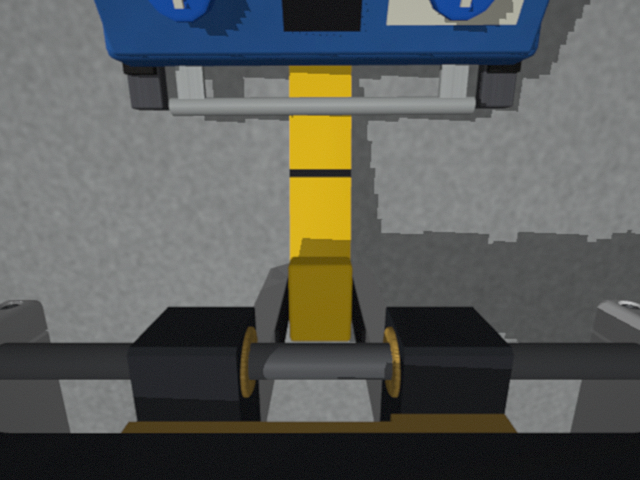

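The nose is under the bar. The bar spans columns 169–475 (middle 322) and the wedge 290–351 (middle 320.5), so it is centred. Next I'll measure the line-to-bar distance in this view.

```bash
cat > m.py <<'E'
from h import *
import sys
def meas(f,o,zb):
    p=np.load(f"pics/{f}p.npz"); d=np.load(f"pics/{f}.npy"); W=cloud(d,p); im=cv2.imread(f"pics/{f}.png")
    cv2.imwrite(f"pics/{f}z.png",cv2.resize(im[40:240,150:490],None,fx=2.3,fy=2.3,interpolation=cv2.INTER_CUBIC))
    hsv=cv2.cvtColor(im,cv2.COLOR_BGR2HSV); y=cv2.inRange(hsv,(18,120,60),(35,255,255))
    col=(y[:,300:341]>0).mean(1); print('nonyellow rows',[int(v) for v in range(60,250) if col[v]<.5])
    g=hsv[...,1]<60
    for u in (190,220,260,380,420,450): 
        c=im[85:125,u].mean(1); print(u,c[10:34].astype(int).tolist()) if len(sys.argv)>1 else None
E
python3 - a <<'E'
from m import *
from bench import robot
o=robot.get_obs(); meas("w5",o,.014)
p=np.load("pics/w5p.npz"); W=cloud(np.load("pics/w5.npy"),p)
for u in(190,260,380,450): print(u,(W[92:122:2,u,2]*1000).round().tolist())
E
```

```text
nonyellow rows [60, 61, 62, 63, 64, 65, 97, 98, 99, 100, 101, 102, 103, 104, 105, 106, 107, 108, 109, 110, 111, 112, 113, 114, 170, 171, 172, 173, 174, 175]
190 [151, 150, 151, 147, 136, 137, 142, 146, 149, 153, 154, 152, 148, 142, 137, 130, 125, 119, 107, 92, 87, 115, 130, 130]
220 [83, 82, 93, 119, 133, 140, 143, 146, 151, 152, 156, 151, 144, 143, 135, 131, 125, 118, 105, 87, 76, 84, 84, 82]
260 [132, 128, 119, 122, 135, 140, 145, 149, 153, 155, 158, 150, 145, 141, 135, 130, 123, 114, 101, 88, 78, 81, 84, 84]
380 [140, 134, 119, 129, 138, 144, 146, 152, 155, 157, 154, 149, 143, 137, 132, 126, 120, 107, 92, 79, 80, 82, 86, 82]
420 [129, 121, 122, 133, 141, 143, 149, 150, 153, 154, 151, 146, 142, 137, 132, 125, 117, 103, 89, 75, 81, 81, 84, 101]
450 [150, 148, 146, 137, 137, 144, 146, 150, 152, 152, 149, 144, 141, 136, 128, 122, 117, 102, 88, 76, 83, 85, 85, 83]
190 [16.0, 15.0, 14.0, 14.0, 14.0, 16.0, 16.0, 15.0, 16.0, 15.0, 15.0, 14.0, -1.0, -1.0, -1.0]
260 [-1.0, -3.0, -2.0, 15.0, 16.0, 16.0, 16.0, 16.0, 16.0, 15.0, 15.0, 15.0, -3.0, -1.0, -1.0]
380 [-1.0, -3.0, -2.0, 14.0, 16.0, 17.0, 16.0, 15.0, 15.0, 15.0, 15.0, 14.0, -2.0, -1.0, -2.0]
450 [15.0, 15.0, 15.0, 15.0, 17.0, 15.0, 17.0, 16.0, 16.0, 15.0, 15.0, 13.0, -1.0, -1.0, -2.0]
```

```bash
true
python3 - <<'E'
from h import *
from bench import robot
o=robot.get_obs(); p=np.load("pics/w5p.npz")
print('bar',tool(ray([[169,106],[322,105],[475,104]],p,.014),o)); print('line',tool(ray([[290,172.5],[351,172.5]],p,.015),o))
E
```

```text
bar [[ 90.02696432 -69.61709437]
 [ 90.43173131   1.30169639]
 [ 90.83550822  72.04701477]]
line [[ 59.68819032 -14.10696402]
 [ 59.68215363  15.32698491]]
```

```bash
python3 -m crank '[[0.015,0,0,0],[0.015,0,0,0],[0.015,0,0,0],[0.015,0,0,0],[0.015,0,0,0],[0.015,0,0,0],[0.015,0,0,0],[0.015,0,0,0],[0,0,0,0],[0,0,0,0]]' 1
python3 - <<'E'
from bench import robot
import cv2,numpy as np
p=robot.camera_params("wrist"); im,d=robot.snapshot("wrist"); cv2.imwrite("pics/w6.png",im[:,:,::-1]); np.save("pics/w6.npy",d); np.savez("pics/w6p.npz",**p); o=robot.get_obs(); print(o['tool_pos'],o['ee_rot'],o['time'],o['width'],o['wrist_force'])
E
```

```text
time: 12.95
tool_pos: [0.555, -0.0424, 0.0108]
ee_rot: [-3.141, 0.019, 0.022]
wrist_force: [-21.4, 0.1, 18.9]
width: 0.03
[ 0.55503367 -0.04244711  0.01077437] [-3.14128942  0.0186364   0.02202966] 13.0 0.03003813284057646 [-20.70673855  -0.10995702  19.29603319]
```

View pics/w6.png

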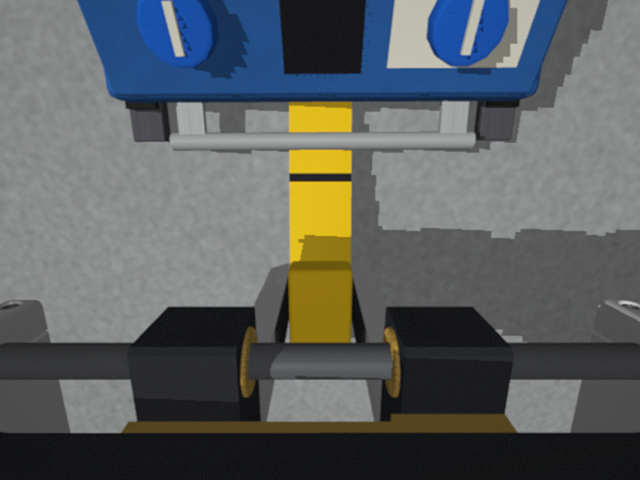

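The wedge is in contact and starting to lift. The arm is pressing down about 20 N and its x position lags, so I'll relieve some of the downward press before pushing on.

```bash
python3 -m crank '[[0,0,-0.005,0],[0,0,0,0],[0,0,-0.005,0],[0,0,0,0],[0,0,0,0],[0,0,0,0],[0,0,0,0],[0,0,0,0],[0,0,0,0],[0,0,0,0]]' 1
python3 - <<'E'
from bench import robot
o=robot.get_obs(); print(o['tool_pos'],o['ee_rot'],o['time'],o['width'],o['wrist_force'])
E
```

```text
time: 14.25
tool_pos: [0.5561, -0.0423, 0.0108]
ee_rot: [-3.141, 0.016, 0.022]
wrist_force: [-14.4, -1.3, 8.3]
width: 0.0299
[ 0.55611092 -0.04234215  0.01079758] [-3.14100232  0.01643947  0.02185856] 14.25 0.02993731036915313 [-14.44115537  -1.34084787   8.34223625]
```

```bash
python3 -m crank '[[0.01,0,0,0],[0.01,0,0,0],[0.01,0,0,0],[0.01,0,0,0],[0.01,0,0,0],[0,0,0,0],[0,0,0,0],[0,0,0,0],[0,0,0,0],[0,0,0,0]]' 1
python3 - <<'E'
from bench import robot
import cv2,numpy as np
p=robot.camera_params("wrist"); im,d=robot.snapshot("wrist"); cv2.imwrite("pics/w7.png",im[:,:,::-1]); np.save("pics/w7.npy",d); np.savez("pics/w7p.npz",**p); o=robot.get_obs(); print(o['tool_pos'],o['ee_rot'],o['time'],o['width'],o['wrist_force'])
E
```

```text
time: 15.5
tool_pos: [0.5661, -0.042, 0.0108]
ee_rot: [-3.141, 0.017, 0.022]
wrist_force: [-13.0, -0.8, 8.3]
width: 0.0297
[ 0.56609698 -0.0420102   0.01081151] [-3.14080461  0.01652192  0.02192809] 15.55 0.030215230454904252 [-14.35972026   0.19684171   7.75335191]
```

View pics/w7.png

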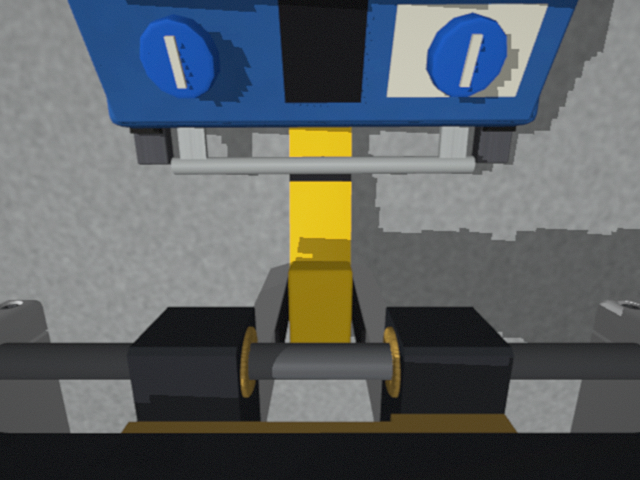

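```bash
python3 - <<'E'
from h import *
from bench import robot
o=robot.get_obs(); p=np.load("pics/w7p.npz"); im=cv2.imread("pics/w7.png")
print([(v,int(im[v,260].mean()),int(im[v,380].mean()),im[v,320].tolist()) for v in range(154,184)])
W=cloud(np.load("pics/w7.npy"),p); print([(W[v,240:285,2].mean()*1000).round(1) for v in range(158,176)])
print('line',tool(ray([[290,176.5],[351,176.5]],p,.015),o))
E
```

```text
[(154, 153, 154, [28, 199, 234]), (155, 151, 143, [39, 192, 231]), (156, 141, 122, [77, 159, 187]), (157, 125, 128, [121, 129, 133]), (158, 133, 142, [143, 139, 135]), (159, 148, 152, [153, 152, 149]), (160, 154, 158, [158, 158, 155]), (161, 160, 163, [163, 163, 159]), (162, 166, 170, [168, 169, 164]), (163, 172, 176, [177, 176, 173]), (164, 177, 175, [180, 181, 176]), (165, 175, 172, [177, 176, 173]), (166, 170, 167, [171, 171, 167]), (167, 164, 160, [164, 165, 161]), (168, 158, 156, [159, 159, 156]), (169, 155, 150, [151, 152, 148]), (170, 146, 142, [146, 147, 144]), (171, 139, 131, [135, 135, 132]), (172, 122, 113, [122, 122, 119]), (173, 116, 114, [93, 94, 93]), (174, 133, 144, [54, 52, 51]), (175, 152, 152, [41, 38, 37]), (176, 154, 150, [42, 41, 39]), (177, 154, 150, [43, 39, 37]), (178, 153, 150, [42, 36, 37]), (179, 156, 151, [41, 34, 32]), (180, 159, 152, [41, 61, 70]), (181, 159, 150, [40, 129, 157]), (182, 161, 150, [28, 191, 233]), (183, 161, 151, [32, 202, 237])]
[np.float64(21.6), np.float64(18.7), np.float64(22.7), np.float64(19.2), np.float64(19.6), np.float64(19.8), np.float64(19.8), np.float64(20.1), np.float64(20.0), np.float64(20.1), np.float64(19.8), np.float64(19.7), np.float64(19.5), np.float64(19.2), np.float64(22.2), np.float64(18.1), np.float64(-1.9), np.float64(-1.6)]
line [[ 58.01631806 -14.02746821]
 [ 58.01315935  15.21082056]]
```

```bash
python3 - <<'E'
from h import *
from bench import robot
o=robot.get_obs(); p=np.load("pics/w7p.npz")
print(tool(ray([[320,177.6]],p,.015),o),tool(ray([[320,164.8]],p,.0182),o),tool(ray([[320,164.8]],p,.019),o))
E
```

```text
[[57.49209017  0.35488578]] [[63.72629854  0.36262152]] [[63.77793237  0.36419526]]
```

```bash
python3 -m crank '[[0.01,0,0,0],[0.01,0,0,0],[0.008,0,0,0],[0,0,0,0],[0,0,0,0],[0,0,0,0],[0,0,0,0],[0,0,0,0],[0,0,0,0],[0,0,0,0]]' 1
python3 - <<'E'
from bench import robot
from h import *
p=robot.camera_params("wrist"); im,d=robot.snapshot("wrist"); o=robot.get_obs(); print(o['tool_pos'],o['ee_rot'],o['time'],o['width'],o['wrist_force'])
im=im[:,:,::-1].copy(); cv2.imwrite("pics/w8.png",im); cv2.imwrite("pics/w8z.png",cv2.resize(im[100:300,150:490],None,fx=2.3,fy=2.3))
W=cloud(d,p); print([(v,int(im[v,260].mean()),im[v,320].tolist(),(W[v,240:285,2].mean()*1000).round(1)) for v in range(164,190)])
ts,ds=robot.snapshot("scene"); cv2.imwrite("pics/scene2z.png",cv2.resize(ts[190:350,240:400,::-1],None,fx=3.7,fy=3.7,interpolation=cv2.INTER_CUBIC)); cv2.imwrite("pics/scene2.png",ts[:,:,::-1])
E
```

```text
time: 16.8
tool_pos: [0.5717, -0.0419, 0.0108]
ee_rot: [-3.141, 0.017, 0.022]
wrist_force: [-13.7, -0.1, 7.8]
width: 0.0301
[ 0.57167426 -0.04187176  0.01080799] [-3.1407673   0.01654323  0.02190815] 16.85 0.02968598065306784 [-13.55438913  -0.29065963   7.91607902]
[(164, 155, [35, 203, 235], np.float64(-1.7)), (165, 155, [33, 203, 235], np.float64(-1.7)), (166, 156, [29, 203, 236], np.float64(2.3)), (167, 142, [31, 187, 228], np.float64(-2.0)), (168, 106, [67, 141, 169], np.float64(-1.8)), (169, 104, [118, 119, 121], np.float64(17.6)), (170, 128, [137, 133, 129], np.float64(18.9)), (171, 146, [150, 150, 146], np.float64(19.6)), (172, 155, [160, 160, 156], np.float64(20.0)), (173, 162, [162, 163, 160], np.float64(20.3)), (174, 166, [169, 169, 165], np.float64(20.7)), (175, 173, [178, 178, 174], np.float64(20.8)), (176, 178, [184, 184, 179], np.float64(27.9)), (177, 179, [181, 182, 179], np.float64(24.5)), (178, 174, [174, 177, 173], np.float64(21.1)), (179, 170, [169, 171, 168], np.float64(21.1)), (180, 163, [163, 165, 160], np.float64(21.1)), (181, 159, [158, 159, 155], np.float64(21.1)), (182, 150, [152, 152, 149], np.float64(20.8)), (183, 144, [143, 142, 137], np.float64(20.2)), (184, 131, [127, 124, 120], np.float64(20.0)), (185, 110, [103, 131, 146], np.float64(23.0)), (186, 113, [57, 176, 213], np.float64(-1.7)), (187, 149, [27, 199, 235], np.float64(-1.8)), (188, 158, [32, 202, 235], np.float64(2.2)), (189, 158, [34, 202, 235], np.float64(-1.7))]
```

View pics/w8z.png

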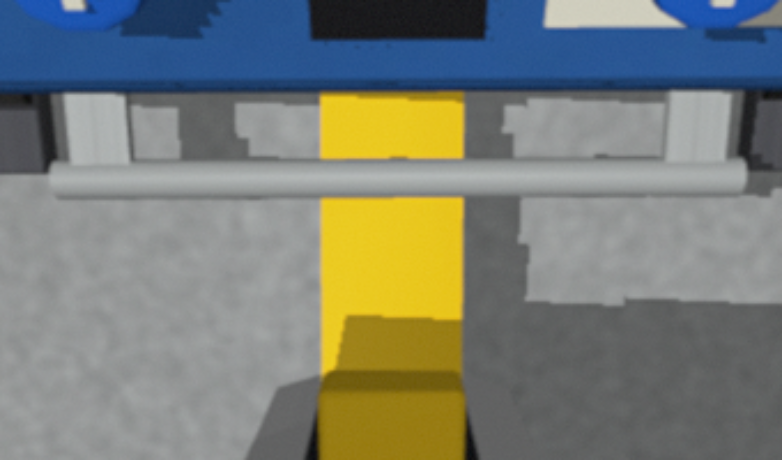

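View pics/scene2.png

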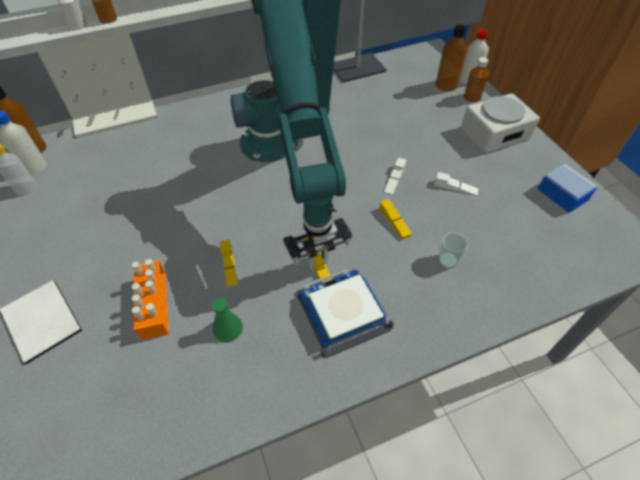

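The black line is now hidden under the bar: bar centre is at row 177 and the line was last seen at row 177.6. Depth puts the lift at about 4.8 mm. A short hold will show whether it drifts, then I'll hand in.

```bash
python3 -m crank '[[0,0,0,0],[0,0,0,0],[0,0,0,0],[0,0,0,0],[0,0,0,0],[0,0,0,0],[0,0,0,0],[0,0,0,0],[0,0,0,0],[0,0,0,0]]' 1
python3 - <<'E'
from bench import robot
from h import *
p=robot.camera_params("wrist"); im,d=robot.snapshot("wrist"); W=cloud(d,p)
print([(v,int(im[v,320].mean()),(np.median(W[v,240:285,2])*1000).round(1)) for v in range(166,188,3)])
robot.close_job()
E
```

```text
time: 18.15
tool_pos: [0.5717, -0.0419, 0.0108]
ee_rot: [-3.141, 0.017, 0.022]
wrist_force: [-14.3, 0.2, 7.6]
width: 0.0303
[(166, 157, np.float64(-1.7)), (169, 118, np.float64(17.8)), (172, 158, np.float64(20.1)), (175, 176, np.float64(20.8)), (178, 177, np.float64(20.9)), (181, 157, np.float64(20.9)), (184, 125, np.float64(20.1)), (187, 153, np.float64(-1.8))]
the job is handed in; nothing more can be done
```

I picked the mid wedge (it measured about 3 mm at the nose and 22 mm at the heel), slid it in under the middle of the bar, and handed the job in at about 18 s, still gripping it.

**Approach:** I lifted the wedge over its neighbour, set it down about 40 mm short of the bar, and slid it flat along the bench from there.

**Last checks:**
- **Line and centring:** the black line is hidden under the bar, about 0.6 mm short of its centre by my estimate. The wedge sits within about 1 mm of the bar's middle and 0.3° of square to it.
- **Lift:** about 4.8 mm from depth, against the 5 mm asked.
- **Hold:** nothing moved during a 1.25 s hold before hand-in. The wrist force was about 16 N then and peaked at about 29 N in my readings.
- **Other objects:** the other wedges and the labware looked undisturbed in the last scene picture.

**Disagreements:**
- **Arm compliance:** while pushing, the arm lagged several mm behind its target, tilted about 1°, and pressed down about 20 N. I raised the target 2 mm to ease that and went by the wrist pictures from there.
- **Bar position:** the overhead view put the bar about 3 mm to one side of where the wrist view did. I trusted the wrist view, and the close-up under the bar agreed with it.

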